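# Seal the flip-lock canister

## Robot

A 6-joint arm with a two-finger parallel gripper is mounted at the origin on a cart in front of the work surface, level with it; the furniture and walls round the work are solid. World frame = base frame: x ahead of the robot, y to its left, z up, the work surface at z = 0. Lengths are in m, angles in rad, forces in N, time in s.
With the tool pointing down it reaches from about 0.425 to 0.95 m from the base axis. Payload 3.5 kg.
Tool frame: the origin (TCP) lies at the very end of the fingers, on their centre line; the grasp point (between the pads) lies 19 mm behind it; z points along the fingers, y is the direction in which the jaws open and shut (so a half turn about z gives the same grasp; the last joint's range is limited). The gripper opens to 85 mm and grips with 20 to 120 N. Pads are 22 mm wide; open, the fingers measure 114 mm over their backs; the gripper's body (76 mm by 85 mm) begins 54 mm behind the grasp point. The pads swing forward as they close: fully open they stand 13 mm farther back than shut.
Start: joints at [0.991, 0.286, 1.577, -0, 1.279, -0.15], TCP at [0.281, 0.614, 0.193] pointing down, gripper open.
Joint ranges: [-2.77, 2.77], [-0.9, 2.22], [0.21, 2.48], [-1.53, 4.67], [0.24, 2.81], [-2.84, 2.84]. Speed limits (rad/s): [2.79, 2.79, 3.14, 3.14, 3.14, 3.14].

## Interface

Orientations are given as a unit quaternion [x, y, z, w].
In Python, from plant import get_state, read_camera, get_calibration, ticket, search_frame, cut_out, pinpoint gives the robot as it stands.
- The arm moves only by the tool move_arm, never from a script. Its argument "plan" is a list that holds one entry, the list of rows, each a list of 7 numbers: the turn, a rotation vector about the tool's x, y, z in degrees, then the shift along the tool's x, y, z in m, then the finger opening in m, from 0 to 0.0854. In form: [[[ax, ay, az, x, y, z, hand], ...]]. A call has exactly 5 rows; each row is the pose to reach, as a shift and turn from the pose measured when the call began, along the tool's axes at that moment; what a row does not reach only later rows make up. A row lasts 1/8 s, in which the tool goes at most 62.5 mm and 10.7 degrees, less where a joint would pass 70% of its speed; a pose out of reach is approached as far as the arm can. A call with a gripper value outside its range is refused whole. The fingers move at their own pace and stop on an object; "force" is the grip in N (left out, the last holds). Time passes only in rows, so rows that repeat a pose let the fingers close, or fill a call up. It gives the time, the measured TCP pose, the force and the opening at its end, in the units of the state.
- get_state(): the state, without advancing time (a new reading comes with each control period).
- read_camera(name): name is "side" or "top"; returns the picture (420x560x3 uint8, red, green, blue); there is no depth.
- get_calibration(name): a dict with "mtx" (3x3 intrinsics, pixels), "extrinsics" (4x4, takes a point from camera to world coordinates). Camera axes: x right, y up, looking along -z (the intrinsics and any distortion apply to the point x, -y, -z); pixel columns grow to the right and rows downward; lengths in m; the calibration is good to about 2 mm. A picture is of the moment at which its call begins. get_calibration takes no time and is no camera call.
- ticket.sign_off(): hands the job in, once; it reports no verdict.
Trained networks look in the newest picture that a camera, given by its name, has taken for a name from the list of things; names that differ only in an ending like _2 or _b are one class to them, and where a whole thing is asked for, a point or a joint stands for the part that bears it (a point fixed in the world has none). Each returns a list of dicts, best first, with "p" (0 to 1); they miss things now and then, are a little off and sometimes report something else, mostly with a low value. They report only what shows in the picture. A call takes as long as a camera call. They do not tell look-alikes from the thing itself.
- search_frame(camera, query): "centre" ([column, row] in pixels, amid what is visible of it).
- cut_out(camera, query): "pixels" (420x560 bool, what is visible of it) and "centre" ([column, row] in pixels, amid what is visible of it).
- pinpoint(camera, query): "centre" ([column, row] in pixels: a listed point, or the origin of a listed thing).
The state is a dict: "time": time; "qpos": joint angles; "dq": joint speeds; "joint_efforts": joint torques, N m; "eef_pos": TCP position; "tcp_rot": TCP orientation; "contact_force": force on the tool from outside, world axes, zero at the start; "wrist_torque": the same for the moment, N m; "opening": opening from 0.0 (shut) to 1.0 (fully open).
Only numpy, scipy, OpenCV 4.12 (cv2) and the standard library are available. Lean on these libraries where they do the work, as an engineer would, in place of code of your own. Each camera call takes 0.05 s, during which the arm holds its last target.

## Task

The round storage canister is not sealed yet: with the fingertips press its lid straight down until it sits fully home, and only then push the upright lever on the lid over past its centre so that it snaps down flat. Only press and push, do not pinch or lift anything; keep the canister standing where it is, and leave the square canister, the mug, the coffee jar and the teaspoon alone.

Things in the scene. Friction and masses are not known exactly. Their poses are not given: they have to be found in the camera images.
- round_canister: the round aluminium canister, loose on the worktop, about 0.9 kg with its white lid; 96 mm across, metal body 100 mm high. Origin: centre of its underside on the worktop; z up; the lever stands on its -x side and folds over towards its +x. Its yaw varies from start to start by up to 1.4 rad either way from lever-nearest-the-robot
- canister_lid (a joint): how far the lid has been pressed down, m: starts at 0 to 0.003 (its underside 10 to 7 mm above the metal rim, a black gasket showing in the gap), 0.010 fully home (lid sits on the rim). A stiff sliding fit: about 5 N moves it, and it stays where it is left
- lid_top (a point): centre of the flat top face of the round canister's white lid (disc 100 mm across, 12 mm thick); 122 mm above the worktop with the lid up, 112 mm with it home; moves with the lid. Axes as the canister's. The flat top is free to press from 25 mm on the lever side of this point to the rim opposite; the lever and its two ears (44 mm over both, 12 mm high) occupy the -x edge
- canister_lever (a joint): angle of the round canister's lever, rad: 0 upright (start), 1.57 folded flat over the lid. An over-centre spring holds it at either end and pushes it away from 0.79: about 1.3 N at the tip is needed to push it over, and beyond 0.85 it snaps flat by itself
- canister_lever_pivot (a point): pivot axis of that lever, on its middle: 32 mm to the canister's -x side of lid_top and 7 mm above the lid's top; the pivot axis runs along the canister's y
- canister_lever_tip (a point): end of that lever, a flat steel paddle 30 mm wide and 6 mm thick with a lip 32 mm wide and 9 mm thick at its end, reaching 51.5 mm from the pivot: straight above the pivot when upright, towards the canister's +x when flat
- square_canister: the square aluminium canister of the same make, 97 by 97 by 112 mm with its lid, loose, 0.8 kg, sealed already, to be left alone. Origin: centre of its underside. It and the round one exchange places from start to start
- square_lever (a joint): angle of the square canister's lever, rad: 1.57 flat (start, to stay so; a spring holds it down), 0 upright
- mug: spotted white mug, 82 by 114 by 91 mm, loose, behind the canisters; origin: centre of its underside. Leave alone
- coffee_jar: glass coffee jar with a metal lid, 64 mm across, 100 mm high, loose, behind the canisters; origin: centre of its underside. Leave alone
- teaspoon: steel teaspoon, 132 by 26 by 9 mm, lying loose on the worktop to the right; origin: centre of its underside. Leave alone
Mind the look-alikes: they are no part of the job. Leave any brown or turquoise look-alike of the round_canister alone.

How it is judged:
On the way, in this order (a step that is already met when the one before it is completed fails the run):
1. the round canister's lid is pressed home while its lever still stands up (value of joint canister_lid above 0.0085 m and value of joint canister_lever below 0.6 rad), for 0.1 s.
2. its lever has snapped over and lies flat (value of joint canister_lever above 1.45 rad), for 0.2 s.
At the end, for the whole second after the job is handed in: Round canister: lid home within 1.5 mm, lever flat within 0.12 rad, upright and at rest within 40 mm of its start. Square canister: lever still flat within 0.12 rad. It, the mug, the coffee jar and the teaspoon are within 20 mm of their starts (value of joint canister_lid above 0.0085 m and value of joint each of canister_lever, square_lever above 1.45 rad and angle between round_canister's own z axis and vertical below 0.05 rad and height (world z) of round_canister below 0.005 m and distance of round_canister from where it was at the start of the episode below 0.04 m and linear speed of round_canister below 0.01 m/s and distance of each of square_canister, mug, coffee_jar, teaspoon from where it was at the start of the episode below 0.02 m); the robot touches nothing.
It fails at once if the round canister is lifted off the worktop by more than 10 mm (height (world z) of round_canister above 0.01 m).
It fails at once if the round canister is tipped by more than 0.25 rad or shoved more than 40 mm from its place (angle between round_canister's own z axis and vertical above 0.25 rad or distance of round_canister from where it was at the start of the episode above 0.04 m).
It fails at once if the lever is folded over while the lid is not home (value of joint canister_lever above 0.9 rad and value of joint canister_lid below 0.0075 m).
It fails at once if the square canister is unsealed, lifted or moved by more than 20 mm (value of joint square_lever below 1.2 rad or distance of square_canister from where it was at the start of the episode above 0.02 m).
It fails at once if the mug, the coffee jar or the teaspoon is moved by more than 20 mm (distance of any of mug, coffee_jar, teaspoon from where it was at the start of the episode above 0.02 m).
It also fails if it takes over 35 s, if anything falls off the work surface, if the arm or the gripper's body presses on something with over 40 N, if the wrist force passes 120 N, or if a joint passes its speed limit or range.

## Working session

There is one attempt and no reset: what is moved stays moved. The work goes in short steps, Python scripts to look and compute and a tool call to move; the robot and the scene stay as the last step left them, time stands still between calls to the robot, and variables do not carry over. Pictures are saved under pics/ and viewed, and the job is handed in when it is done.

Besides the shell and the picture viewer there is one more tool, called after ">>>" in YAML: its name, and indented under it one key for each argument. move_arm: Moves the arm, as the interface text tells. Its arguments: {"type":"object","properties":{"plan":{"type":"array","items":{"type":"array","items":{"type":"array","items":{"type":"number"}}}},"force":{"type":"number"}},"required":["plan"]}

```bash
mkdir -p pics; python3 - <<'E'
from plant import *
import cv2
for c in ("side","top"):
    im=read_camera(c); cv2.imwrite(f"pics/{c}0.png",im[:,:,::-1])
    k=get_calibration(c); print(c,k)
    for q in ("lid_top","canister_lever_tip","canister_lever_pivot","round_canister","square_canister"):
        print(q,[(round(d["p"],2),[round(float(x),1) for x in d["centre"]]) for d in pinpoint(c,q)][:4])
print(get_state())
E
```

```text
side {'mtx': array([[457.69099349,   0.        , 284.05985286],
       [  0.        , 457.69099349, 209.4359123 ],
       [  0.        ,   0.        ,   1.        ]]), 'extrinsics': array([[ 0.75066956,  0.5273756 , -0.39795751,  0.09119355],
       [-0.66067181,  0.59663141, -0.45556966, -0.77287823],
       [-0.00282237,  0.60490159,  0.79629524,  1.08721959],
       [ 0.        ,  0.        ,  0.        ,  1.        ]])}
lid_top [(0.78, [273.9, 226.6]), (0.61, [306.3, 314.9]), (0.58, [361.2, 345.8])]
canister_lever_tip [(0.71, [372.5, 346.2]), (0.67, [321.0, 289.3]), (0.64, [258.7, 211.1])]
canister_lever_pivot [(0.55, [262.2, 226.6]), (0.48, [318.6, 303.4]), (0.48, [366.9, 353.8])]
round_canister [(0.96, [357.9, 363.8]), (0.67, [305.6, 333.1]), (0.66, [273.6, 250.3])]
square_canister [(0.66, [214.9, 187.4])]
top {'mtx': array([[502.00086311,   0.        , 270.70259207],
       [  0.        , 502.00086311, 216.70686607],
       [  0.        ,   0.        ,   1.        ]]), 'extrinsics': array([[ 0.20536573,  0.94301049, -0.26183228,  0.18998706],
       [-0.97867544,  0.19907883, 
[... 564 characters left out ...]
2])]
{'time': 0.6, 'qpos': array([ 9.91002477e-01,  2.86286246e-01,  1.57667454e+00, -2.87024543e-05,
        1.27861261e+00, -1.49973964e-01]), 'dq': array([-1.73738611e-03, -2.55145083e-03,  2.37554523e-04, -6.73851467e-05,
        2.48754512e-04, -3.69206061e-04]), 'joint_efforts': array([-3.74691017e-04, -4.05660295e+01, -2.92741567e+01, -1.17182785e-04,
        6.74515650e-04, -3.57440115e-06]), 'eef_pos': array([0.28123805, 0.61361338, 0.19344785]), 'tcp_rot': array([2.13255405e-01, 9.76996485e-01, 4.09092687e-06, 1.62742425e-05]), 'contact_force': array([0.03316545, 0.33711154, 0.27687057]), 'wrist_torque': array([-0.03222197, -0.03154676,  0.03307196]), 'opening': 1.0012689253175997}
```

View pics/side0.png

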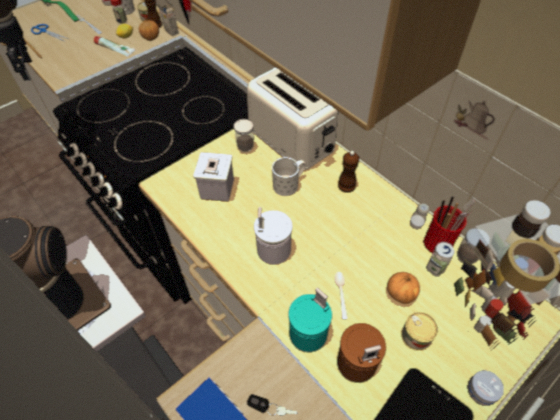

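View pics/top0.png

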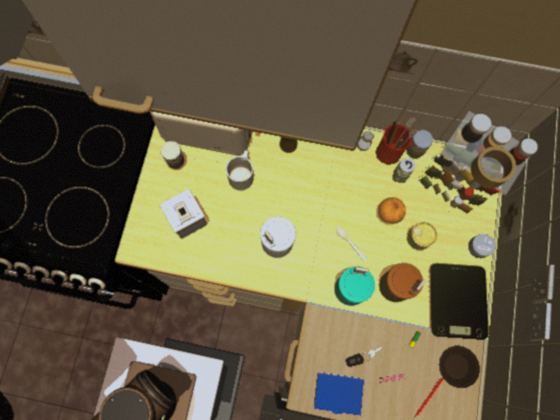

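Both views show three candidates: a white/aluminium one at side (273,235) and top (278,234), a turquoise one at side (309,320) and top (356,285), and a brown one at side (362,352) and top (404,281). The description fits the aluminium one with the white lid. I'll check it in a close crop and triangulate.

```bash
cat > h.py <<'E'
import numpy as np, cv2
from plant import *
def cam(c):
    k=get_calibration(c); return np.array(k["mtx"]),np.array(k["extrinsics"])
def proj(c,P):
    K,E=cam(c); P=np.atleast_2d(P); p=(np.c_[P,np.ones(len(P))]@np.linalg.inv(E).T)[:,:3]*[1,-1,-1]
    q=p@K.T; return q[:,:2]/q[:,2:]
def ray(c,uv):
    K,E=cam(c); d=np.linalg.inv(K)@[uv[0],uv[1],1]; return E[:3,3],E[:3,:3]@(d*[1,-1,-1])
def onz(c,uv,z):
    o,d=ray(c,uv); return o+d*(z-o[2])/d[2]
def tri(a,b):
    o1,d1=ray("side",a);o2,d2=ray("top",b)
    s=np.linalg.lstsq(np.c_[d1,-d2],o2-o1,rcond=None)[0]; p=o1+d1*s[0];q=o2+d2*s[1]
    return (p+q)/2,np.linalg.norm(p-q)
E
python3 - <<'E'
from h import *
np.set_printoptions(precision=4,suppress=True)
print("lid",*tri((273.9,226.6),(278.9,233.9)))
print("tip",*tri((258.7,211.1),(268.4,235)))
print("piv",*tri((262.2,226.6),(267,238)))
for c,uv in (("side",(270,232)),("top",(277,235))):
    im=cv2.imread(f"pics/{c}0.png"); x,y=uv
    cv2.imwrite(f"pics/{c}0c.png",cv2.resize(im[y-40:y+40,x-40:x+40],(560,560),interpolation=cv2.INTER_CUBIC))
a=[cv2.imread(f"pics/{c}0c.png") for c in("side","top")]
cv2.imwrite("pics/c0.png",cv2.resize(np.hstack(a),(800,400)))
for c in("side","top"):
  print(c,onz(c,[(273.9,226.6),(278.9,233.9)][c=="top"],.12))
E
```

```text
lid [ 0.5181 -0.2444  0.1207] 0.0004520810179832497
tip [ 0.4932 -0.219   0.1844] 0.002300504993529385
piv [ 0.504  -0.213   0.1007] 0.0007736234840082322
side [ 0.5182 -0.2439  0.12  ]
top [ 0.5185 -0.2444  0.12  ]
```

View pics/c0.png

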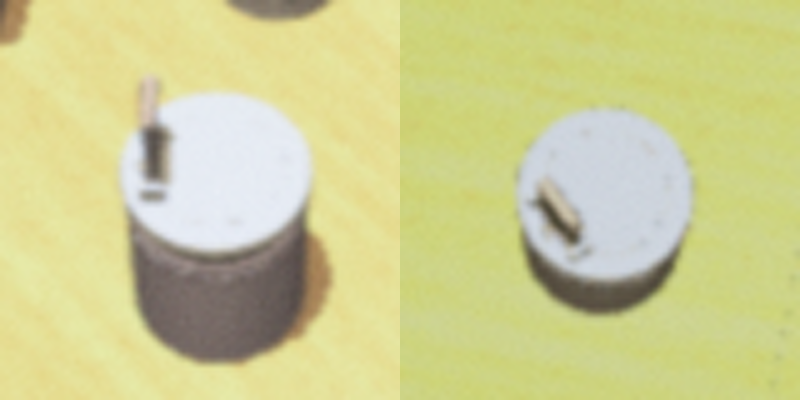

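The crop confirms it: a white lid on a metal body, with an upright lever at the lid's left edge in both views. Next I'll refine the yaw from the lever, and check the neighbours and the path.

```bash
cat >> h.py <<'E'
def row(target,yaw):
    """row for TCP world target & tool-x world yaw (deg), tool down; from the current pose"""
    from scipy.spatial.transform import Rotation as R
    s=get_state(); R0=R.from_quat(s["tcp_rot"])
    a=np.radians(yaw); x=np.array([np.cos(a),np.sin(a),0]); z=np.array([0,0,-1.]); 
    Rt=R.from_matrix(np.c_[x,np.cross(z,x),z])
    return np.round(np.r_[(R0.inv()*Rt).as_rotvec(degrees=True),R0.inv().apply(np.array(target)-s["eef_pos"])],4)
E
python3 - <<'E'
from h import *
np.set_printoptions(precision=4,suppress=True)
from scipy.optimize import minimize
lid=np.array([.5183,-.2443,.1207])
# lever model silhouettes for yaws
ims={c:cv2.imread(f"pics/{c}0.png") for c in("side","top")}
out=[]
for c,uv in (("side",(270,228)),("top",(275,235))):
  for yaw in (-25,-40,-55):
    a=np.radians(yaw); X=np.array([np.cos(a),np.sin(a),0]);Y=np.array([-np.sin(a),np.cos(a),0]);Z=np.array([0,0,1.])
    pts=[lid-.032*X+.007*Z+sx*.0045*X+sy*.016*Y+h*Z for sx in(-1,1) for sy in(-1,1) for h in(.005,.0515)]
    x,y=uv; s=8; im=cv2.resize(ims[c][y-35:y+35,x-25:x+25],None,fx=s,fy=s,interpolation=cv2.INTER_CUBIC)[:320]
    p=(proj(c,pts)-[x-25,y-35]+.5)*s
    cv2.polylines(im,[cv2.convexHull(p.astype(np.int32))],True,(0,0,255),1)
    th=np.linspace(0,6.28,60); rim=[lid+.05*(np.cos(t)*X+np.sin(t)*Y) for t in th]
    cv2.polylines(im,[((proj(c,rim)-[x-25,y-35]+.5)*s).astype(np.int32)],True,(255,0,0),1)
    out.append(im)
m=np.vstack([np.hstack(out[:3]),np.hstack(out[3:])]); print(m.shape); cv2.imwrite("pics/yaw.png",cv2.resize(m,(800,430)))
print("sq",onz("top",(185.6,221.2),0))
for q in("mug","coffee_jar","teaspoon"):
  d=pinpoint("top",q); print(q,[(round(e["p"],2),onz("top",e["centre"],0)[:2]) for e in d[:2]])
a=onz("top",(265,232),.18);b=onz("top",(273,242),.18);print(a,b,np.degrees(np.arctan2(*(b-a)[1::-1])))
print(row([.43,.2,.27],135),row([.53,-.2445,.25],135))
E
```

```text
(640, 1200, 3)
sq [0.5273 0.0478 0.    ]
mug [(0.87, array([ 0.7205, -0.0944])), (0.63, array([0.7124, 0.1269]))]
coffee_jar [(0.79, array([0.7058, 0.1186])), (0.15, array([ 0.56  , -0.4683]))]
teaspoon [(0.66, array([ 0.5608, -0.466 ]))]
[ 0.5015 -0.2085  0.18  ] [ 0.479  -0.2352  0.18  ] -130.1525668403036
[ 0.0068 -0.002  20.372  -0.3076 -0.314  -0.0765] [ 0.0068 -0.002  20.372  -0.5837 -0.6764 -0.0566]
```

View pics/yaw.png

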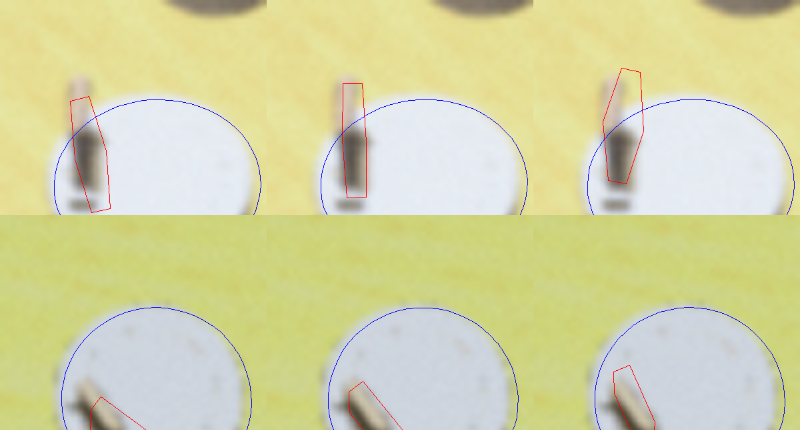

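The -40° overlay matches both views, with the centre shifted about 1 px, so I'm using lid centre ≈ (0.517, -0.242) and yaw ≈ -40°. I'll move in at height with the fingers closing.

```bash
python3 - <<'E'
from h import *
print(row([.43,.36,.27],139))
E
```

```text
[ 6.9000e-03 -1.8000e-03  1.6372e+01 -2.4090e-01 -1.6860e-01 -7.6500e-02]
```

>>> move_arm:
  plan:
    - [[0, 0, 3, -0.048, -0.034, -0.015, 0], [0, 0, 6, -0.096, -0.067, -0.03, 0], [0, 0, 10, -0.145, -0.1, -0.046, 0], [0, 0, 13, -0.193, -0.135, -0.061, 0], [0, 0, 16.4, -0.241, -0.169, -0.076, 0]]
  force: 40

```text
time: 1.38
eef_pos: [0.4306, 0.3579, 0.2703]
tcp_rot: [0.351, 0.936, 0.0, 0.0]
contact_force: [0.4, 0.1, 0.0]
opening: 0.002
```

```bash
python3 - <<'E'
from h import *
print(row([.49,.06,.27],139), row([.525,-.2485,.2],139),get_state()["eef_pos"])
E
```

```text
[ 5.110e-02  2.050e-02 -1.238e-01 -2.407e-01 -1.853e-01  2.000e-04] [ 0.0511  0.0205 -0.1238 -0.4699 -0.3947  0.0701] [0.43059581 0.35786427 0.27026787]
```

>>> move_arm:
  plan:
    - [[0, 0, 0, -0.048, -0.037, 0, 0], [0, 0, 0, -0.096, -0.074, 0, 0], [0, 0, 0, -0.144, -0.111, 0, 0], [0, 0, 0, -0.192, -0.148, 0, 0], [0, 0, 0, -0.241, -0.185, 0, 0]]

```text
time: 2.0
eef_pos: [0.4906, 0.0582, 0.2706]
tcp_rot: [0.351, 0.936, 0.001, 0.001]
contact_force: [1.3, 0.7, 0.4]
opening: 0.005
```

```bash
python3 - <<'E'
from h import *
print(row([.525,-.2485,.2],139),get_state()["eef_pos"])
E
```

```text
[ 0.1011  0.0804 -0.112  -0.2275 -0.2085  0.0706] [0.49056008 0.05815105 0.27063784]
```

>>> move_arm:
  plan:
    - [[0, 0, 0, -0.046, -0.042, 0, 0], [0, 0, 0, -0.092, -0.084, 0, 0], [0, 0, 0, -0.138, -0.126, 0, 0], [0, 0, 0, -0.184, -0.168, 0, 0], [0, 0, 0, -0.2275, -0.2085, 0.02, 0]]

```text
time: 2.62
eef_pos: [0.5258, -0.2504, 0.2532]
tcp_rot: [0.351, 0.936, 0.0, 0.004]
contact_force: [1.2, -0.5, -0.8]
opening: 0.002
```

```bash
python3 - <<'E'
from h import *
print(row([.525,-.2485,.14],139),get_state()["eef_pos"],get_state()["contact_force"])
for c in("side","top"):
  im=read_camera(c); u=proj(c,[.525,-.2485,.13])[0].astype(int); x,y=u
  cv2.imwrite(f"pics/{c}1.png",cv2.resize(im[y-70:y+50,x-60:x+60,::-1],(400,400),interpolation=cv2.INTER_CUBIC))
cv2.imwrite("pics/b1.png",np.hstack([cv2.imread(f"pics/{c}1.png") for c in("side","top")]))
E
```

```text
[ 0.144   0.3831 -0.1432  0.0026  0.0006  0.1132] [ 0.52579059 -0.25035588  0.25323437] [ 1.20558069 -0.49550807 -0.81681637]
```

View pics/b1.png

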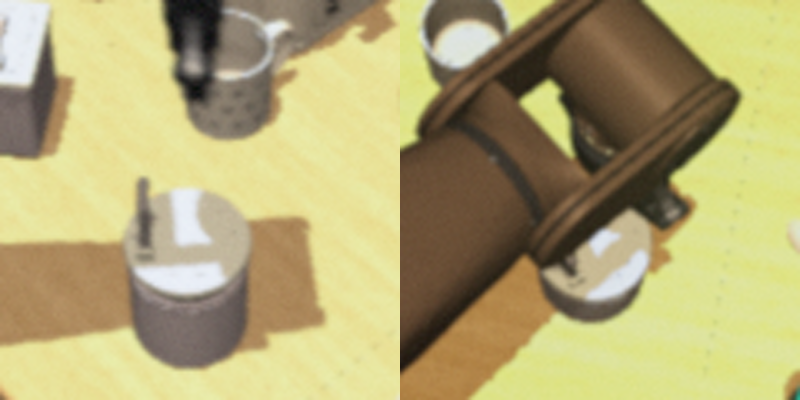

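The fingertips are above the lid and the lever is still upright at side crop (143,220). Descending.

>>> move_arm:
  plan:
    - [[0, 0, 0, 0.002, 0, 0.04, 0], [0, 0, 0, 0.0025, 0, 0.08, 0], [0, 0, 0, 0.0025, 0, 0.11, 0], [0, 0, 0, 0.0025, 0, 0.123, 0], [0, 0, 0, 0.0025, 0, 0.126, 0]]

```text
time: 3.35
eef_pos: [0.5213, -0.2499, 0.1218]
tcp_rot: [0.354, 0.935, 0.0, -0.001]
contact_force: [0.7, -0.8, 0.4]
opening: -0.0
```

>>> move_arm:
  plan:
    - [[0, 0, 0, 0, 0, 0.003, 0], [0, 0, 0, 0, 0, 0.006, 0], [0, 0, 0, 0, 0, 0.008, 0], [0, 0, 0, 0, 0, 0.01, 0], [0, 0, 0, 0, 0, 0.01, 0]]

```text
time: 3.98
eef_pos: [0.5212, -0.2498, 0.1116]
tcp_rot: [0.354, 0.935, 0.0, -0.001]
contact_force: [0.1, -0.8, -0.5]
opening: 0.001
```

>>> move_arm:
  plan:
    - [[0, 0, 0, 0, 0, 0.001, 0], [0, 0, 0, 0, 0, 0.002, 0], [0, 0, 0, 0, 0, 0.003, 0], [0, 0, 0, 0, 0, 0.003, 0], [0, 0, 0, 0, 0, 0.003, 0]]

```text
time: 4.6
eef_pos: [0.5212, -0.2498, 0.1086]
tcp_rot: [0.354, 0.935, 0.0, -0.001]
contact_force: [-0.1, -0.4, 0.4]
opening: 0.002
```

```bash
python3 - <<'E'
from h import *
print(get_state()["eef_pos"],get_state()["contact_force"])
for c in("side","top"):
  im=read_camera(c); u=proj(c,[.525,-.2485,.13])[0].astype(int); x,y=u
  cv2.imwrite(f"pics/{c}2.png",cv2.resize(im[y-40:y+40,x-40:x+40,::-1],(400,400),interpolation=cv2.INTER_CUBIC))
cv2.imwrite("pics/b2.png",np.hstack([cv2.imread(f"pics/{c}2.png") for c in("side","top")]))
E
```

```text
[ 0.52120613 -0.24979851  0.10862503] [-0.14990237 -0.42745494  0.3991914 ]
```

View pics/b2.png

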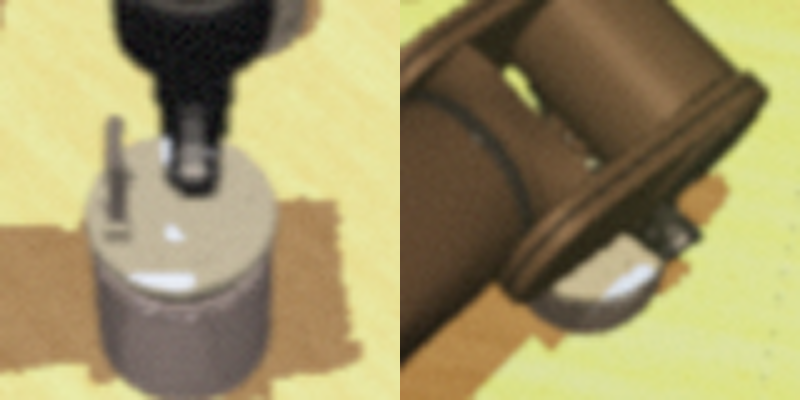

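```bash
python3 - <<'E'
from h import *
print(get_state()["qpos"],get_state()["eef_pos"])
P=get_state()["eef_pos"]
c="side"; u=proj(c,[.525,-.2485,.13])[0].astype(int); o=u-40
print("TCP",(proj(c,P)[0]-o+.5)*5, "lidc",(proj(c,[.517,-.242,.1205])[0]-o+.5)*5)
for z in (.12,.13,.14,.15): print(z,(proj(c,[P[0],P[1],z])[0]-o+.5)*5)
# where is (193,195)
print(onz(c,np.array([193,193])/5+o-.5,.12))
E
```

```text
[-6.22449616e-01  1.61243009e-01  1.88763370e+00  1.81163423e-04
  1.09556848e+00 -1.47019952e+00] [ 0.52125038 -0.24980757  0.10867117]
TCP [199.3218924 231.8018406] lidc [182.8346367  213.90866045]
0.12 [198.9656122  219.28849873]
0.13 [198.64656372 208.08281684]
0.14 [198.32314891 196.72377951]
0.15 [197.99527751 185.20821695]
[ 0.52980956 -0.23512887  0.12      ]
```

```bash
python3 - <<'E'
from h import *
c="side"; im=read_camera(c)[:,:,::-1]; u=proj(c,[.525,-.2485,.13])[0].astype(int);x,y=u
cr=cv2.resize(im[y-30:y+30,x-40:x+40],(800,600),interpolation=cv2.INTER_NEAREST)
cr=cv2.convertScaleAbs(cr,alpha=1.6,beta=-20)
p=(proj(c,get_state()["eef_pos"])[0]-[x-40,y-30]+.5)*10
cv2.circle(cr,tuple(p.astype(int)),4,(0,0,255),-1)
cv2.imwrite("pics/z2.png",cr)
E
```

```text
(no output)
```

View pics/z2.png

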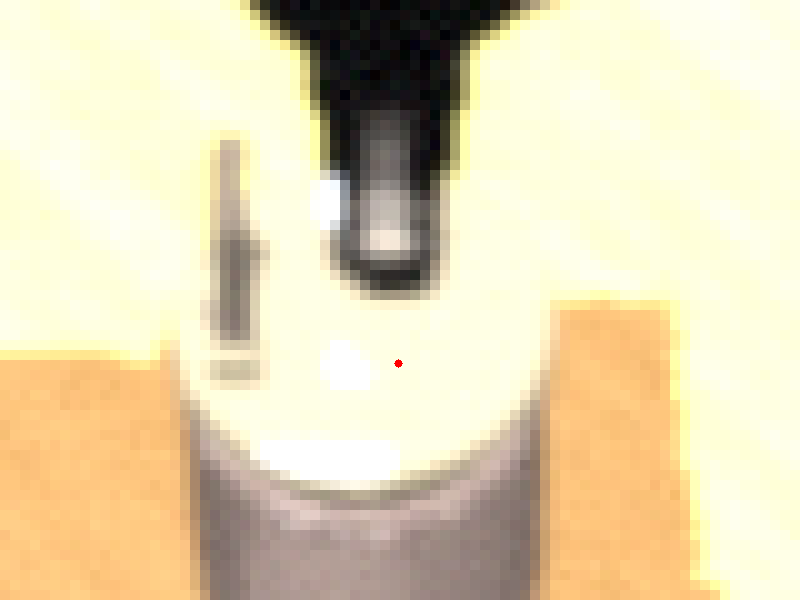

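```bash
python3 - <<'E'
from h import *
c="top"; im=read_camera(c)[:,:,::-1]; P=get_state()["eef_pos"];x,y=proj(c,P)[0].astype(int)
cr=cv2.resize(im[y-60:y+60,x-80:x+80],(800,600),interpolation=cv2.INTER_CUBIC)
cr=cv2.convertScaleAbs(cr,alpha=2,beta=10)
for z,col in((0,(0,0,255)),(.073,(0,255,0))):
  p=(proj(c,P+[0,0,z])[0]-[x-80,y-60]+.5)*5
  cv2.circle(cr,tuple(p.astype(int)),4,col,-1)
cv2.imwrite("pics/z3.png",cr)
for c in("side","top"):
  d=search_frame(c,"lid_top"); print(c,[(round(e["p"],2),e["centre"]) for e in d[:3]])
  d=pinpoint(c,"lid_top"); print(c,[(round(e["p"],2),e["centre"]) for e in d[:3]])
E
```

```text
side [(0.85, [361.4, 345.9]), (0.58, [271.3, 229.9]), (0.58, [309.2, 311.1])]
side [(0.83, [360.5, 345.1]), (0.82, [307.3, 312.2]), (0.57, [272.5, 226.1])]
top [(0.87, [405.3, 277.8]), (0.65, [284.9, 244.8]), (0.62, [355.9, 282.6])]
top [(0.86, [404.9, 276.6]), (0.78, [357.2, 282.5]), (0.56, [277.4, 235.4])]
```

View pics/z3.png

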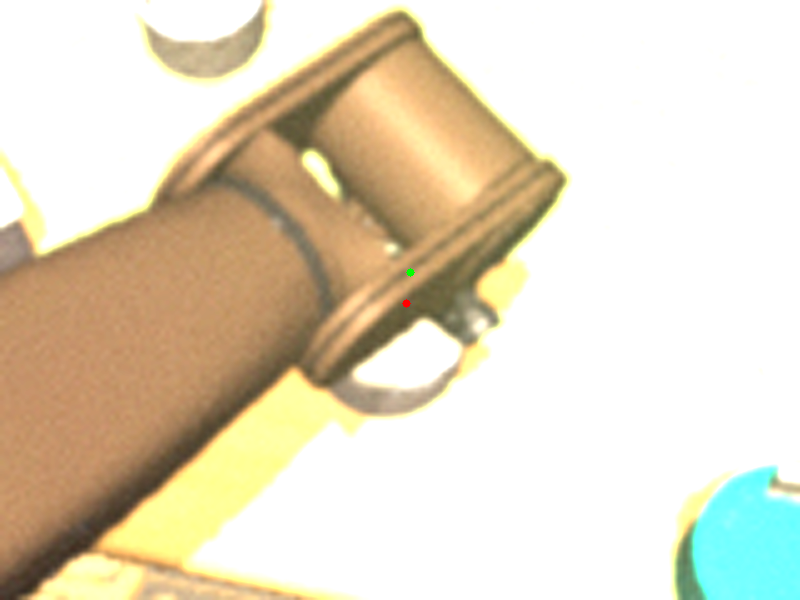

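The fingertips still stand above the lid in the side view (10× crop, tip at (388,290), reported TCP at (398,363)). The wrist force is about 0, so there is no contact yet even though the TCP reads z = 0.109. I'll go down in small steps while watching force and picture.

>>> move_arm:
  plan:
    - [[0, 0, 0, 0, 0, 0.001, 0], [0, 0, 0, 0, 0, 0.002, 0], [0, 0, 0, 0, 0, 0.003, 0], [0, 0, 0, 0, 0, 0.004, 0], [0, 0, 0, 0, 0, 0.005, 0]]

```text
time: 5.62
eef_pos: [0.5212, -0.2498, 0.1035]
tcp_rot: [0.354, 0.935, 0.0, -0.001]
contact_force: [0.7, -0.3, -0.5]
opening: 0.001
```

```bash
cat > look.py <<'E'
from h import *
import sys
c="side"; im=read_camera(c)[:,:,::-1]; x,y=proj(c,[.525,-.2485,.13])[0].astype(int)
cr=cv2.resize(im[y-35:y+40,x-40:x+40],(640,600),interpolation=cv2.INTER_CUBIC)
cr=cv2.convertScaleAbs(cr,alpha=1.3)
s=get_state();p=(proj(c,s["eef_pos"])[0]-[x-40,y-35]+.5)*8
cv2.circle(cr,tuple(p.astype(int)),4,(0,0,255),-1)
cv2.imwrite(sys.argv[1],cr); print(s["time"],s["eef_pos"],s["contact_force"],s["wrist_torque"])
E
python3 look.py pics/l1.png
```

```text
5.675 [ 0.52110698 -0.24970176  0.1034013 ] [ 0.20770059 -0.55174906  0.34118191] [ 0.02505887 -0.03089027  0.00301947]
```

View pics/l1.png

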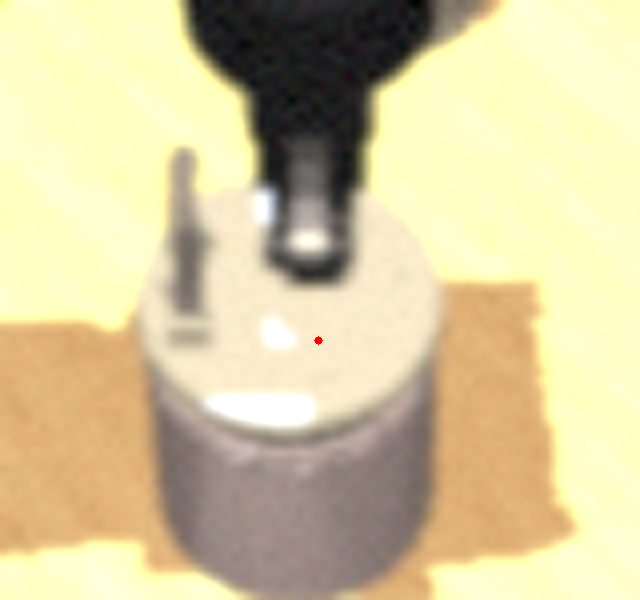

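>>> move_arm:
  plan:
    - [[0, 0, 0, 0, 0, 0.0015, 0], [0, 0, 0, 0, 0, 0.003, 0], [0, 0, 0, 0, 0, 0.0045, 0], [0, 0, 0, 0, 0, 0.006, 0], [0, 0, 0, 0, 0, 0.0075, 0]]

```text
time: 6.3
eef_pos: [0.5211, -0.2497, 0.0958]
tcp_rot: [0.354, 0.935, 0.0, -0.002]
contact_force: [-0.3, -0.3, -0.4]
opening: 0.001
```

```bash
python3 look.py pics/l2.png
```

```text
6.35 [ 0.52093842 -0.24962049  0.09553633] [ 0.03923255 -0.24882646  0.3543796 ] [-0.02967984 -0.01551072 -0.00316966]
```

View pics/l2.png

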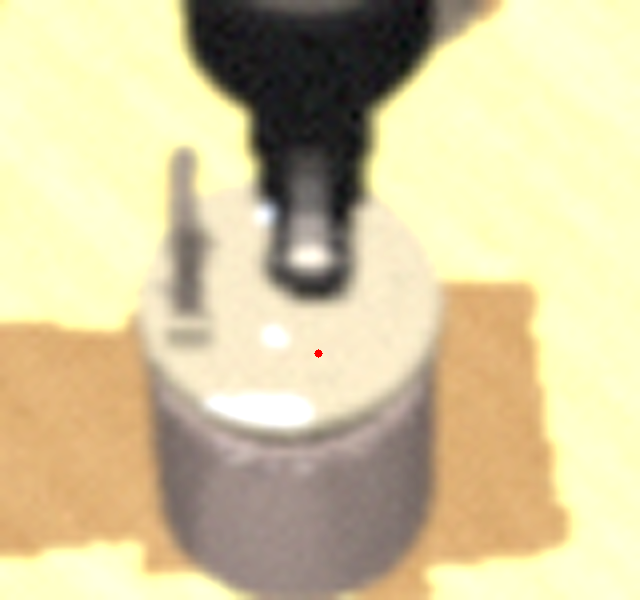

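>>> move_arm:
  plan:
    - [[0, 0, 0, 0, 0, 0.0015, 0], [0, 0, 0, 0, 0, 0.003, 0], [0, 0, 0, 0, 0, 0.0045, 0], [0, 0, 0, 0, 0, 0.006, 0], [0, 0, 0, 0, 0, 0.0075, 0]]

```text
time: 6.98
eef_pos: [0.5209, -0.2496, 0.0879]
tcp_rot: [0.354, 0.935, 0.001, -0.002]
contact_force: [-0.9, -0.4, 0.2]
opening: -0.001
```

```bash
python3 look.py pics/l3.png
```

```text
7.025 [ 0.52079048 -0.24949356  0.08771433] [-0.24834224 -0.08336785 -0.87955733] [ 0.00983296 -0.05364603 -0.01629998]
```

View pics/l3.png

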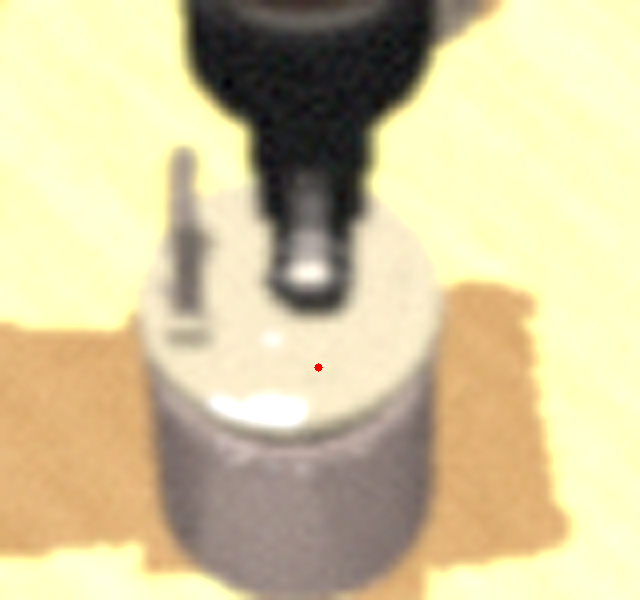

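>>> move_arm:
  plan:
    - [[0, 0, 0, 0, 0, 0.0015, 0], [0, 0, 0, 0, 0, 0.003, 0], [0, 0, 0, 0, 0, 0.0045, 0], [0, 0, 0, 0, 0, 0.006, 0], [0, 0, 0, 0, 0, 0.0075, 0]]

```text
time: 7.65
eef_pos: [0.5208, -0.2495, 0.0806]
tcp_rot: [0.354, 0.935, 0.001, -0.002]
contact_force: [-1.9, 1.0, 4.1]
opening: 0.0
```

```bash
python3 look.py pics/l4.png
```

```text
7.7 [ 0.520798   -0.24951503  0.08028676] [-1.66184079  0.64803042  2.93005651] [ 0.13816471  0.25083694 -0.02346845]
```

View pics/l4.png

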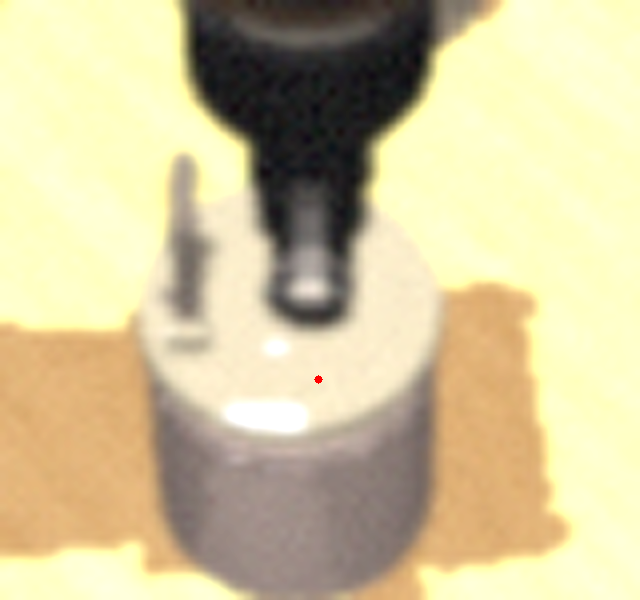

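Contact: 4 N, and the lid and lever have gone down about 0.9 px, roughly 4 mm. So the true fingertips sit about 36 mm higher than the reported TCP, and I'll use relative measures from here. Continuing to press.

>>> move_arm:
  plan:
    - [[0, 0, 0, 0, 0, 0.0015, 0], [0, 0, 0, 0, 0, 0.003, 0], [0, 0, 0, 0, 0, 0.0045, 0], [0, 0, 0, 0, 0, 0.006, 0], [0, 0, 0, 0, 0, 0.007, 0]]

```text
time: 8.32
eef_pos: [0.5209, -0.2496, 0.0741]
tcp_rot: [0.354, 0.935, 0.001, -0.002]
contact_force: [-3.0, 2.4, 10.3]
opening: -0.004
```

```bash
python3 look.py pics/l5.png
```

```text
8.375 [ 0.52082588 -0.24953587  0.07413797] [-3.09487554  1.30774351  7.8611276 ] [0.32636362 0.58861838 0.00422313]
```

View pics/l5.png

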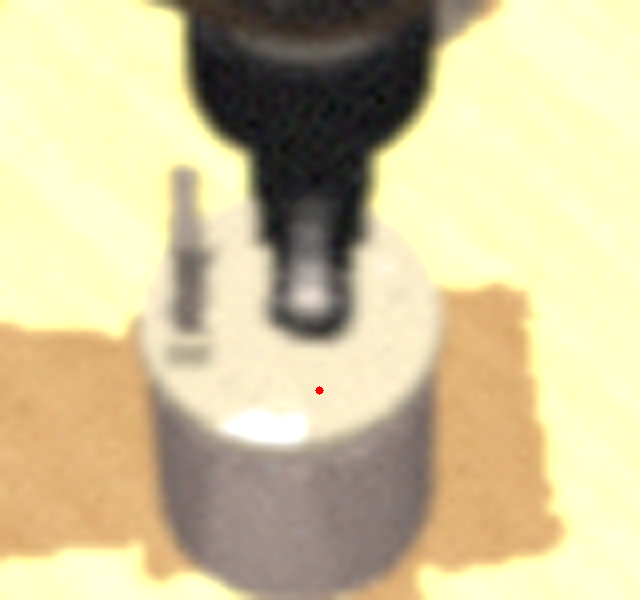

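The gap is gone: the lever tip has moved about 2.4 px (≈10 mm) and the force is rising. I'll press once more, firmly, to make sure.

>>> move_arm:
  plan:
    - [[0, 0, 0, 0, 0, 0.002, 0], [0, 0, 0, 0, 0, 0.004, 0], [0, 0, 0, 0, 0, 0.005, 0], [0, 0, 0, 0, 0, 0.005, 0], [0, 0, 0, 0, 0, 0.005, 0]]

```text
time: 9.0
eef_pos: [0.5218, -0.2502, 0.0742]
tcp_rot: [0.353, 0.935, 0.0, -0.002]
contact_force: [-9.7, 4.8, 22.5]
opening: -0.004
```

```bash
python3 look.py pics/l6.png
```

```text
9.05 [ 0.52176061 -0.2502314   0.07417417] [-8.49155784  5.46947351 23.46086181] [0.91419034 1.5661976  0.03510958]
```

View pics/l6.png

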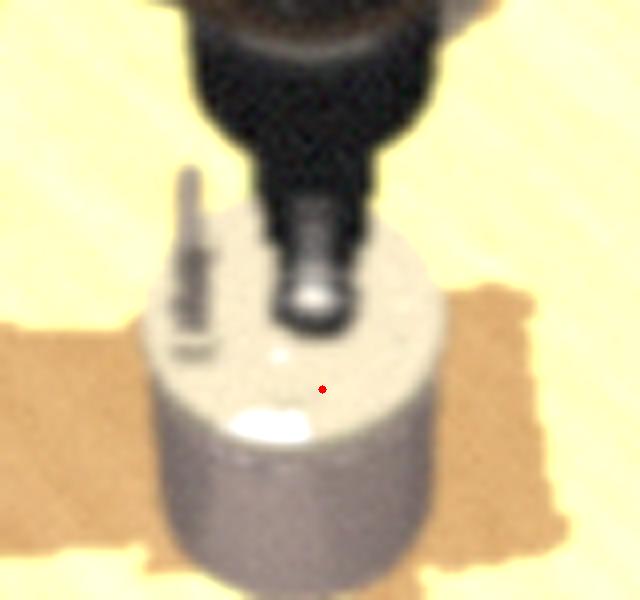

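The lid is home: it holds 23 N with no further travel, the gap is closed and the lever is still upright. Next I rise straight up, then go over to the back (-x) side of the lever. Tool x is the canister's -x.

>>> move_arm:
  plan:
    - [[0, 0, 0, 0, 0, -0.035, 0], [0, 0, 0, 0, 0, -0.075, 0], [0, 0, 0, 0, 0.001, -0.103, 0], [0, 0, 0, 0.035, 0.002, -0.103, 0], [0, 0, 0, 0.075, 0.003, -0.103, 0]]

```text
time: 9.68
eef_pos: [0.4676, -0.1985, 0.1771]
tcp_rot: [0.354, 0.935, 0.0, -0.001]
contact_force: [0.8, 0.3, 0.5]
opening: 0.002
```

```bash
python3 look.py pics/l7.png; python3 - <<'E'
from h import *
a=np.radians(-40);X=np.array([np.cos(a),np.sin(a)])
t=np.array([.518,-.243])-.067*X
print(t,row([*t,.105],139))
E
```

```text
9.725 [ 0.46386146 -0.19450081  0.1753926 ] [ 0.0148303   3.46361739 -1.44502842] [0.12891672 0.00507349 0.01201075]
[ 0.46667502 -0.19993323] [-0.0419 -0.4992 -0.3421 -0.0063 -0.0022  0.0703]
```

View pics/l7.png

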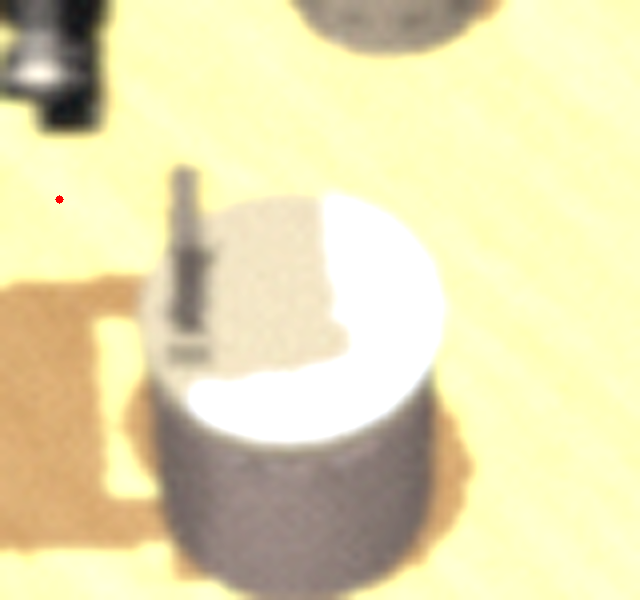

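Lever upright, lid home, fingertips behind the lever at (70,125). Descending there to about 24 mm above the pivot.

>>> move_arm:
  plan:
    - [[0, 0, 0, -0.002, -0.001, 0.02, 0], [0, 0, 0, -0.004, -0.002, 0.045, 0], [0, 0, 0, -0.004, -0.002, 0.062, 0], [0, 0, 0, -0.004, -0.002, 0.068, 0], [0, 0, 0, -0.004, -0.002, 0.068, 0]]

```text
time: 10.35
eef_pos: [0.4651, -0.1984, 0.1068]
tcp_rot: [0.353, 0.936, 0.001, -0.005]
contact_force: [-0.2, -0.0, -0.6]
opening: 0.0
```

```bash
python3 look.py pics/l8.png
```

```text
10.4 [ 0.46548924 -0.19864971  0.10754843] [-0.62022956 -0.60882518 -0.50843705] [-0.03847777  0.02336945 -0.02115995]
```

View pics/l8.png

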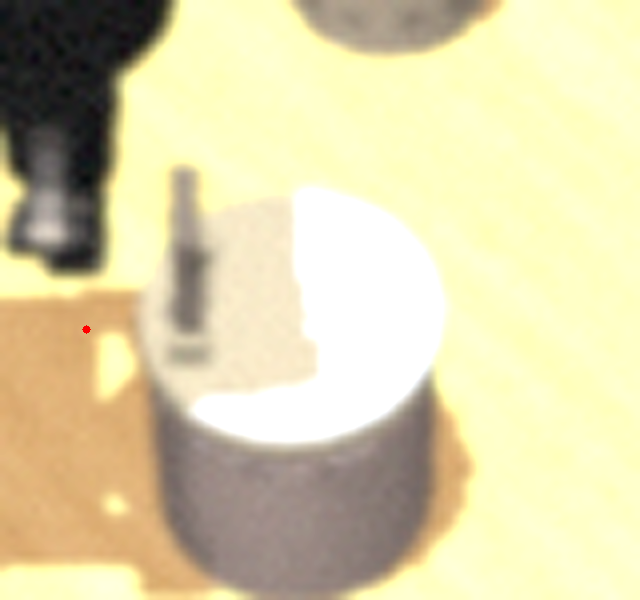

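```bash
python3 - <<'E'
from h import *
c="side"; im=read_camera(c)[:,:,::-1]; s=get_state();P=s["eef_pos"];print(s["qpos"],P,s["opening"])
x,y=proj(c,P)[0].astype(int); x0,y0=x-45,y-60
cr=cv2.convertScaleAbs(cv2.resize(im[y0:y0+75,x0:x0+100],(800,600),interpolation=cv2.INTER_CUBIC),alpha=2.2,beta=10)
from scipy.spatial.transform import Rotation as R
r=R.from_quat(s["tcp_rot"]).as_matrix()
def dot(Q,col):
    p=(proj(c,Q)[0]-[x0,y0]+.5)*8; cv2.circle(cr,tuple(p.astype(int)),4,col,-1); return p
T=P+[0,0,.037]
dot(P,(0,0,255));dot(T,(255,0,0)); dot(T+r[:,0]*.011,(0,255,0));dot(T-r[:,0]*.011,(0,255,0));dot(T+r[:,1]*.015,(255,0,255));dot(T-r[:,1]*.015,(255,0,255))
a=np.radians(-40);X=np.array([np.cos(a),np.sin(a),0])
C=np.array([.518,-.243,0]); 
for d in (-.032,-.05,-.067): dot(C+d*X+[0,0,.145],(0,255,255))
cv2.imwrite("pics/z9.png",cr)
E
```

```text
[-6.04103818e-01  6.97054956e-03  2.05467467e+00  2.54166492e-04
  1.08715031e+00 -1.45351521e+00] [ 0.46574156 -0.19876771  0.10806685] 0.00036358057442177334
```

View pics/z9.png

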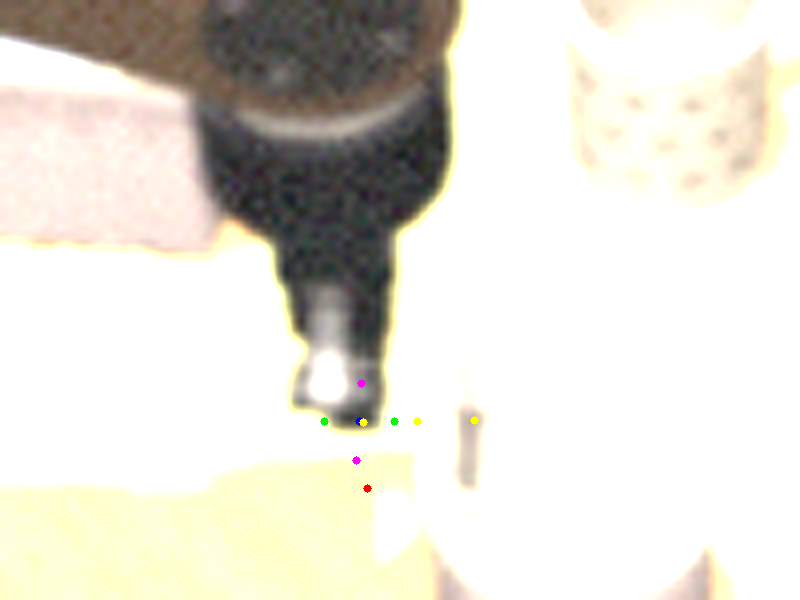

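Fingers stand about 23 mm behind the lever, with tips roughly level with its mid-height. I'll go 5 mm lower and 4 mm towards -y, and start to push towards the canister's +x (tool -x).

>>> move_arm:
  plan:
    - [[0, 0, 0, 0, -0.002, 0.003, 0], [0, 0, 0, -0.006, -0.004, 0.005, 0], [0, 0, 0, -0.014, -0.004, 0.005, 0], [0, 0, 0, -0.021, -0.004, 0.005, 0], [0, 0, 0, -0.028, -0.004, 0.005, 0]]

```text
time: 11.08
eef_pos: [0.4841, -0.2203, 0.1028]
tcp_rot: [0.353, 0.936, 0.001, -0.004]
contact_force: [-1.8, 1.5, -1.0]
opening: 0.0
```

```bash
python3 look.py pics/l10.png
```

```text
11.125 [ 0.48461499 -0.22083802  0.10273353] [-1.24260936  0.74167923  0.26334224] [ 0.17077847  0.25313782 -0.00159741]
```

View pics/l10.png

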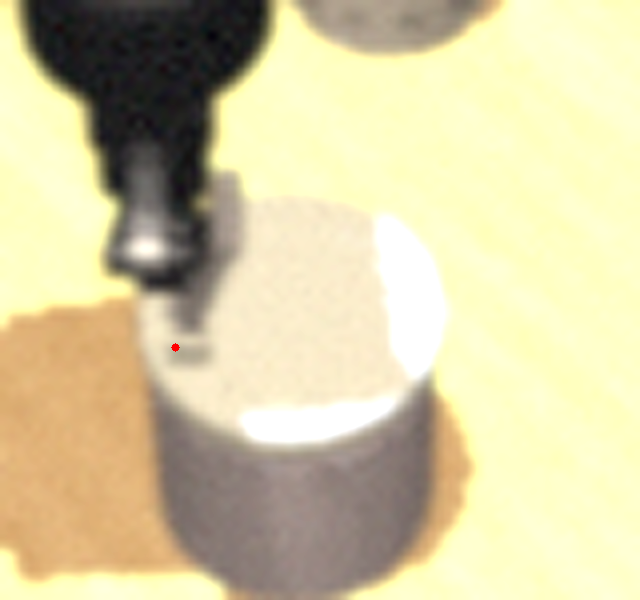

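The lever is tilting (its tip has moved to (225,180)), the push force is about 1.5–2 N, and the canister hasn't moved. Pushing on, slightly lower.

>>> move_arm:
  plan:
    - [[0, 0, 0, -0.005, 0, 0.001, 0], [0, 0, 0, -0.01, 0, 0.002, 0], [0, 0, 0, -0.015, 0, 0.003, 0], [0, 0, 0, -0.02, 0, 0.003, 0], [0, 0, 0, -0.025, 0, 0.003, 0]]

```text
time: 11.75
eef_pos: [0.5038, -0.2377, 0.0996]
tcp_rot: [0.353, 0.936, 0.001, -0.004]
contact_force: [0.3, -0.4, -0.1]
opening: 0.001
```

```bash
python3 look.py pics/l11.png
```

```text
11.8 [ 0.50414747 -0.23810647  0.09975035] [ 0.11900814 -0.97439136  0.30162556] [0.00713878 0.00976964 0.02346125]
```

View pics/l11.png

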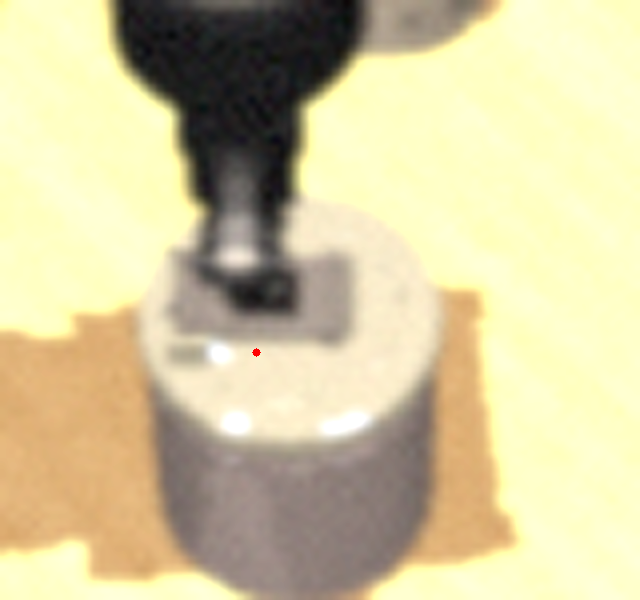

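The lever has snapped flat: the paddle lies across the lid from (180,290) to (350,300). There is no contact force, so I'm retreating straight up, clear of everything.

>>> move_arm:
  plan:
    - [[0, 0, 0, 0, 0, -0.03, 0], [0, 0, 0, 0, 0, -0.07, 0], [0, 0, 0, 0, 0, -0.11, 0], [0, 0, 0, 0.03, 0, -0.14, 0], [0, 0, 0, 0.04, 0, -0.15, 0]]

```text
time: 12.42
eef_pos: [0.4753, -0.2122, 0.2526]
tcp_rot: [0.353, 0.936, 0.0, -0.001]
contact_force: [0.5, -0.8, 0.8]
opening: 0.0
```

>>> move_arm:
  plan:
    - [[0, 0, 0, 0, 0.04, 0, 0], [0, 0, 0, 0, 0.09, 0, 0], [0, 0, 0, 0, 0.12, 0, 0], [0, 0, 0, 0, 0.12, 0, 0], [0, 0, 0, 0, 0.12, 0, 0]]

```text
time: 13.05
eef_pos: [0.554, -0.1225, 0.2515]
tcp_rot: [0.353, 0.936, 0.0, -0.002]
contact_force: [0.6, -0.2, 0.1]
opening: -0.002
```

```bash
python3 look.py pics/l12.png; python3 - <<'E'
from h import *
print("top",[(round(e["p"],2),e["centre"]) for e in pinpoint("top","lid_top")] if read_camera("top") is not None else 0)
im=read_camera("side"); cv2.imwrite("pics/end.png",im[:,:,::-1])
E
```

```text
13.1 [ 0.55391596 -0.12282383  0.2518024 ] [-0.00420457  0.21157802 -0.03958136] [ 0.00177656  0.06208721 -0.01088937]
top [(0.92, [357.4, 281.6]), (0.75, [281.3, 234.0]), (0.6, [404.8, 278.9])]
```

View pics/l12.png

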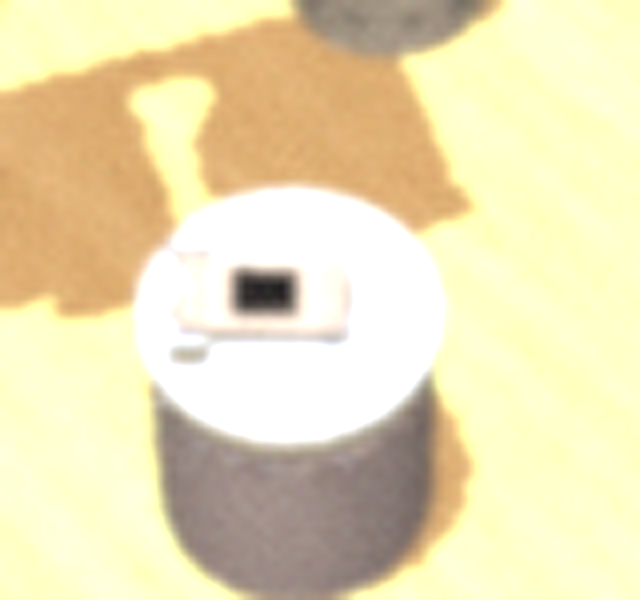

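View pics/end.png

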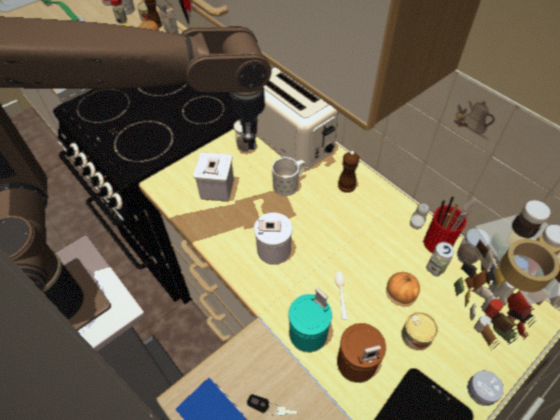

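The round canister is sealed. Its lid sits on the rim with no gap, its lever lies flat at (270,227), the canister has moved no more than about 1 mm, and the neighbours look untouched. The arm hangs free with zero force.

```bash
python3 -c "
from plant import *
print(ticket.sign_off())"
```

```text
the job is handed in; nothing more can be done
None
```

The round canister is sealed and the job is handed in at about 13 s of the 35 s allowed; no verdict was reported.

I pressed the aluminium canister's lid down with the closed fingertips until it held about 23 N without moving further and the gasket gap was gone. Only then did I push the upright lever from behind until it snapped flat. I then backed the arm off.

- **Last checks:** the final picture shows the lid on the rim and the lever flat. The canister had moved about 1 mm by eye. The square canister, mug, jar and teaspoon look unmoved; I judged this from the picture and did not measure it. The contact force was about 0.
- **Disagreement found:** in the side camera the fingertips stood about 36–38 mm higher than the reported tool position (by contact as well: the lid was home at 112 mm while the tool read 74 mm). Behind the lever they also looked about 7 mm off sideways. I did not find the cause, so I worked by contact force and pictures instead of the reported position.

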